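# Clear the bench vise and clamp a watch case in it

## Robot

A 7-joint arm with a two-finger parallel gripper is mounted at the origin on the work surface. World frame = base frame: x ahead of the robot, y to its left, z up, the work surface at z = 0. Lengths are in m, angles in rad, forces in N, time in s.
With the tool pointing down it reaches from about 0.425 to 0.875 m from the base axis. Payload 4.7 kg.
Tool frame: the origin (TCP) lies on the centre line of the jaws, within the pads' length; the fingertips stand 14 mm ahead of it and the grasp point (between the pads) lies 5 mm behind it; z points along the fingers, y is the line along which they close (so a half turn about z gives the same grasp; the last joint's range is limited). The gripper opens to 87 mm and grips with 3 to 60 N. Pads are 19 mm wide; open, the fingers measure 117 mm over their backs; the gripper's body (75 mm by 190 mm) begins 51 mm behind the grasp point.
Start: joints at [-1.172, 0.321, -0.07, 1.45, 0.023, 1.371, -0.057], TCP at [0.244, 0.602, 0.237] pointing down, gripper open.
Joint ranges: [-2.86, 2.86], [-0.3, 2.09], [-1.38, 1.24], [0.06, 2.45], [-1.56, 4.7], [0.09, 2.05], [-2.69, 2.69]. Speed limits (rad/s): [2.57, 2.57, 3.14, 3.14, 3.14, 3.14, 3.14].

## Interface

Orientations are given as a rotation vector (axis times angle).
In Python, from bench import ctrl gives the robot as it stands.
- The arm moves only by the tool send_rows, never from a script. Its argument "steps" is a list of rows, each an object of numbers: "tx", "ty", "tz": the shift along the tool's x, y, z in units of 60 mm (1.0 is 60 mm); "turn": the turn about the tool's z in units of 8 degrees (1.0 is 8 degrees); "grip": the opening, from 0 (shut) to 1 (fully open). A call has 1 to 12 rows; each row shifts and turns the commanded pose from where the row before left it, along the tool's axes as they then stand; what a row does not reach is not made up. A row lasts 1/8 s, in which the tool goes at most 62.5 mm and 10.7 degrees, less where a joint would pass 70% of its speed; a pose out of reach is approached as far as the arm can. A call is refused whole if a number of a shift passes 1 or a number of a turn 1, either way. A call with a gripper value outside its range is refused whole. The fingers move at their own pace and stop on an object; "newtons" is the grip in N (left out, the last holds). Time passes only in rows, so rows that do not move let the fingers close. It gives the time, the measured TCP pose, the force, the opening and the grip force at its end, in the units of the state.
- ctrl.get_state(): the state, without advancing time (a new reading comes with each control period).
- ctrl.get_image(name): name is "scene" or "top" or "wrist"; returns a dict with "pixels" (420x560x3 uint8, red, green, blue), "K" (3x3 intrinsics, pixels), "cam_to_world" (4x4, takes a point from camera to world coordinates); the wrist camera has in their place "T_tool_cam" (4x4, takes a point from camera to tool coordinates, whose origin is the TCP and whose axes are the flange's). Camera axes: x right, y down, z forward; pixel columns grow to the right and rows downward; lengths in m; the calibration is good to about 2 mm. The wrist camera is an equidistant fisheye: a pixel r from the principal point sees the ray r / f radians off the axis. A picture is of the moment at which its call begins: read the wrist's pose just before it. There is no depth.
- ctrl.close_job(): hands the job in; it is judged then, once.
The state is a dict: "time": time; "joint_positions": joint angles; "qd": joint speeds; "joint_torque": joint torques, N m; "position": TCP position; "tool_rot": TCP orientation; "ft_force": force on the tool from outside, world axes, zero at the start; "torque": the same for the moment, N m; "grip_width": opening from 0.0 (shut) to 1.0 (fully open); "grip_force": force on a finger pad.
Only numpy, scipy, OpenCV 4.12 (cv2) and the standard library are available. Lean on these libraries where they do the work, as an engineer would, in place of code of your own. Each camera call takes 0.05 s, during which the arm holds its last target. There are 200 camera calls.

## Task

First take the case knife off the vise bed and lay it flat in the empty, cork-lined compartment of the tool tray. Then lay the watch case with the four lugs face up, flat on the vise bed between the jaws, midway along their width with its lugs pointing out of the vise's two open sides, and crank the handle clockwise (seen from the handle's end) until the white sprung jaw face presses firmly on the case. Let go of everything and leave the other things on the bench where they are.

Things in the scene. Friction and masses are not known exactly. Their poses are not given: they have to be found in the camera images.
- vise: Dark steel bench vise, fixed. Origin under it at bench level; x along the screw from crank end to fixed jaw, z up. Bed 64 mm wide (y), top at z 50 mm. Jaws y +-26 mm, tops z 78 mm. Fixed jaw face at x +40 mm; moving white face at x = -40 + 3.82 x crank angle (mm, rad) until it meets something. End block to x -105 mm, z 78 mm; flange 104 mm wide, 10 high. Screw axis along x at y 0, z 68 mm.
- crank (a joint): Crank angle (rad): 0 = jaws fully open (80 mm), knob straight up; grows and closes the jaws when turned clockwise seen from the crank end: knob at y = -34 sin(angle), z = 68 + 34 cos(angle) mm in the vise frame. 24 mm of jaw travel a turn; end stop at 12.0. Needs 0.1 to 0.2 N m; stays where it is left.
- crank_grip (a point): Middle of the crank's black knob: free-spinning round grip 17 mm across, 40 mm long, parallel to the screw, 34 mm from its axis, at x = -139 mm in the vise frame (knob x -119 to -159 mm; crank arm, 12 mm wide, x -117 to -109 mm; nothing stands beyond the arm but the knob).
- jaw_pad: White plastic face of the moving jaw, 7 mm thick, 52 mm wide, on springs: it starts to give at 5 N and yields 7 mm at 2.5 N/mm. Its frame is parallel to the vise's and coincides with it at crank angle 0; the gripping face is at x = -40 mm in it.
- knife: Case knife 155 mm long: flat wooden handle 100 x 16 x 14 mm (x -77 to +23 mm) and thin steel blade 13 mm wide to x +77 mm. Origin: mid-length, underside; x towards the blade, z up. 60 g, balances near x -11 mm. Starts lying across the vise bed between the jaws, handle sticking out on the vise's +y side.
- case: Steel watch case with a dark dial: round body 40 mm across, 12 mm thick; four lugs 10 mm high, 6 mm wide, in pairs (y = +-9 mm) at +x and -x, 48 mm over the lug ends. Origin: underside centre; x along the lugs, z up through the dial. About 70 g. On the green mat.
- tray: Fixed low aluminium tool tray 185 x 166 mm, walls 14 mm high and 4 mm thick, floor 4 mm, three compartments 50 mm wide side by side (centres at y = -54, 0, +54 mm), 177 mm long along x. Origin: centre of the underside.
- liner: Fixed cork pad 170 x 44 x 2 mm on the floor of the empty compartment. Origin: centre of its underside, x along the compartment.
- mat: Fixed green bench mat 220 x 240 x 2 mm. Origin: centre of its underside.
- bezel: Bystander on the mat: steel ring 40 mm across, 6 mm high, no lugs. Origin: underside centre.
- caseback: Bystander on the mat: steel disc 36 mm across, 5 mm high. Origin: underside centre.
- jar: Bystander on the mat: white jar 32 mm across, 45 mm high. Origin: underside centre.
- loupe: Bystander: black eye loupe 38 mm across, 34 mm high. Origin: underside centre.
- oil: Bystander: amber oil bottle 36 mm across, 85 mm high. Origin: underside centre.
- dome: Bystander: clear dust cover 72 mm across, 62 mm high. Origin: underside centre.
- tweezers: Bystander: steel tweezers 120 mm long, 8 mm high, in a tray compartment. Origin: underside, mid-length.
- driver: Bystander: steel screwdriver 120 mm long, 10 mm high, in a tray compartment. Origin: underside, mid-length.
Things that resemble listed ones, but are neither listed nor needed, are in the scene too. Leave any purple look-alike of the case alone.

How it is judged:
By the outcome, as a careful person would: the job done as asked, in the order asked, and still so for the second after the job is handed in, with the robot touching nothing.
It also fails if it takes over 72 s, if anything falls off the work surface, if the arm or the gripper's body presses on something with over 40 N, if the wrist force passes 120 N, or if a joint passes its speed limit or range.

## Working session

There is one attempt and no reset: what is moved stays moved. The work goes in short steps, Python scripts to look and compute and a tool call to move; the robot and the scene stay as the last step left them, time stands still between calls to the robot, and variables do not carry over. Pictures are saved under pics/ and viewed, at most 10 in all, crops included, and the job is handed in when it is done.

Besides the shell and the picture viewer there is one more tool, called after "Emit:" as name([rows], argument=value, ...), one row to a line, values as JSON. send_rows: Moves the arm, as the interface text tells. Its arguments: {"type":"object","properties":{"steps":{"type":"array"},"newtons":{"type":"number"}},"required":["steps"]}

```bash
mkdir -p pics; cat > h.py <<'E'
import numpy as np, cv2
from scipy.spatial.transform import Rotation as R
from bench import ctrl
def ray(im,u,v,pose=None):
    K=np.array(im["K"]);x=(u-K[0,2])/K[0,0];y=(v-K[1,2])/K[1,1]
    if "cam_to_world" in im:
        d=np.array([x,y,1.]);T=np.array(im["cam_to_world"])
    else:
        r=np.hypot(x,y);d=np.array([np.sin(r)*x/max(r,1e-9),np.sin(r)*y/max(r,1e-9),np.cos(r)])
        W=np.eye(4);W[:3,:3]=R.from_rotvec(pose[1]).as_matrix();W[:3,3]=pose[0];T=W@np.array(im["T_tool_cam"])
    d=T[:3,:3]@d;return T[:3,3],d/np.linalg.norm(d)
def atz(im,u,v,z,pose=None):
    o,d=ray(im,u,v,pose);return o+d*(z-o[2])/d[2]
def tri(rays):
    A=0;b=0
    for o,d in rays:
        P=np.eye(3)-np.outer(d,d);A=A+P;b=b+P@o
    p=np.linalg.solve(A,b);return p,[np.linalg.norm(np.cross(p-o,d)) for o,d in rays]
def proj(im,p):
    T=np.linalg.inv(np.array(im["cam_to_world"]));q=T[:3,:3]@p+T[:3,3];K=np.array(im["K"]);q=K@q;return q[:2]/q[2]
def save(n,px): cv2.imwrite("pics/"+n,cv2.cvtColor(np.ascontiguousarray(px),cv2.COLOR_RGB2BGR))
E
python3 - <<'E'
from h import *
import pickle
s=ctrl.get_state();print(s)
ims={}
for n in("scene","top","wrist"):
    ims[n]=ctrl.get_image(n)
ims["pose"]=(s["position"],s["tool_rot"])
pickle.dump(ims,open("i0.pkl","wb"))
for n in("scene","top"):
    save(n+"0.png",cv2.resize(ims[n]["pixels"],(800,600),interpolation=cv2.INTER_CUBIC)); print(n,np.round(ims[n]["cam_to_world"],3).tolist(),ims[n]["K"])
print(np.round(ims["wrist"]["T_tool_cam"],3),ims["wrist"]["K"])
E
```

```text
{'time': 0.0, 'joint_positions': array([-1.1718836 ,  0.32180145, -0.07005463,  1.45171134,  0.02260146,
        1.3708211 , -0.0568977 ]), 'qd': array([ 1.11356102e-03, -7.50529662e-04, -1.08985313e-03,  9.83530410e-05,
        3.09343909e-04, -4.06783034e-04,  4.29370777e-04]), 'joint_torque': array([-4.47238572e-04, -4.91293144e+01, -4.04150197e-01, -3.12526023e+01,
       -6.40215911e-02,  4.37454320e-02,  1.73712365e-04]), 'position': array([0.24385711, 0.60192676, 0.23545703]), 'tool_rot': array([-6.00681002e-01, -3.08336339e+00,  3.04276276e-03]), 'ft_force': array([0.91213851, 0.06683971, 0.06501583]), 'torque': array([-0.03965542, -0.01624793,  0.0061923 ]), 'grip_force': 0.0, 'grip_width': 0.9997521313318585}
scene [[0.687, 0.422, -0.592, 1.317], [0.727, -0.38, 0.572, -0.812], [0.016, -0.823, -0.567, 0.843], [0.0, 0.0, 0.0, 1.0]] [[511.27534164   0.         280.78213058]
 [  0.         511.27534164 207.63859951]
 [  0.           0.           1.        ]]
top [[-0.012, -0.981, 0.193, 0.359], [-1.0, 0.012, -0.001, -0.039], [-0.001, -0.193, -0.981, 1.1], [0.0, 0.0, 0.0, 1.0]] [[389.56140738   0.         282.11823105]
 [  0.         389.56140738 204.81610032]
 [  0.           0.           1.        ]]
[[ 0.    -0.965 -0.263  0.072]
 [ 1.     0.    -0.     0.   ]
 [ 0.    -0.263  0.965 -0.149]
 [ 0.     0.     0.     1.   ]] [[325.1922621    0.         281.02428669]
 [  0.         325.1922621  208.59146704]
 [  0.           0.           1.        ]]
```

View pics/scene0.png

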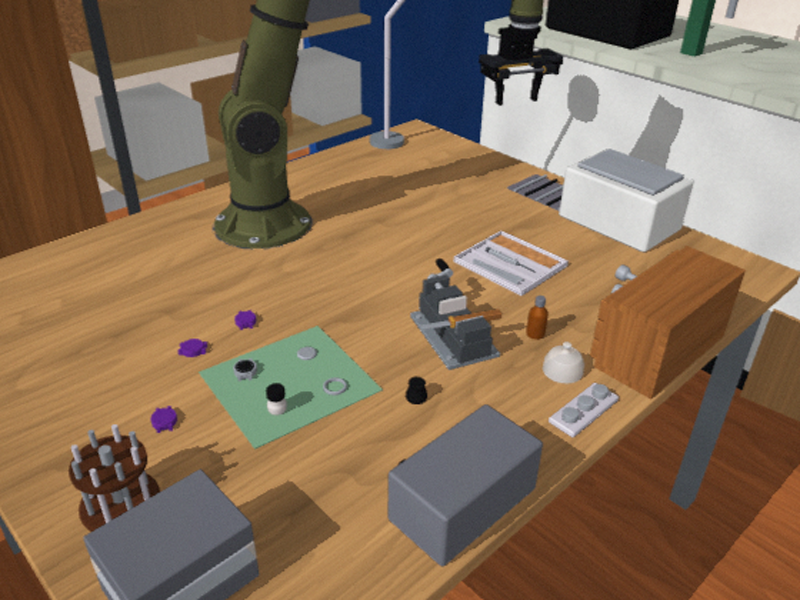

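View pics/top0.png

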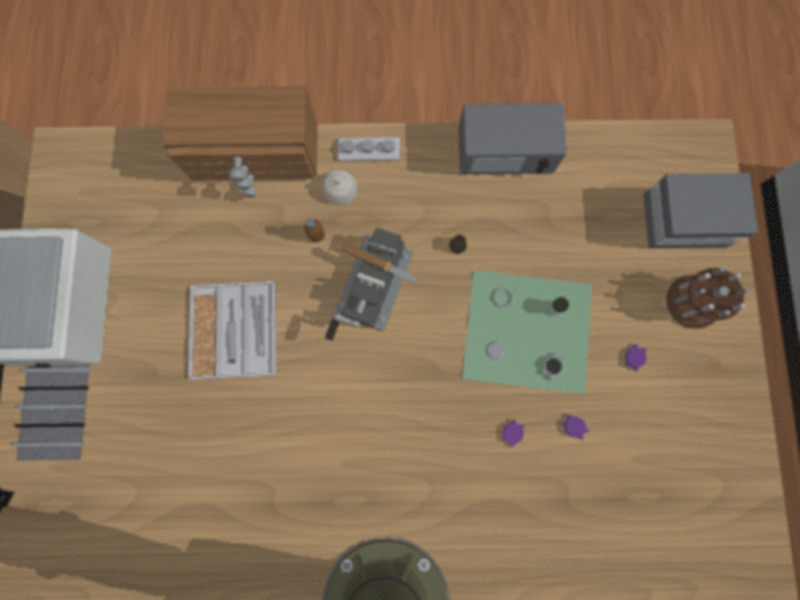

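```bash
python3 - <<'E'
from h import *
import pickle
I=pickle.load(open("i0.pkl","rb"))
def crop(n,u,v):
    return cv2.resize(I[n]["pixels"][v-37:v+38,u-50:u+50],(400,300),interpolation=cv2.INTER_CUBIC)
c=np.vstack([np.hstack([crop("scene",320,217),crop("top",262,200)]),np.hstack([crop("scene",358,183),crop("top",163,231)])])
save("c1.png",c)
for n,u,v,z in[("top",552,366,.014),("scene",245,372,.008),("top",458,245,.03),("top",315,230,.08),("top",340,187,.06),("top",560,305,.045)]:
    print(n,atz(I[n],u*.7,v*.7,z).round(3))
E
```

```text
top [ 0.424 -0.327  0.014]
scene [ 0.432 -0.331  0.008]
top [ 0.665 -0.151  0.03 ]
top [0.683 0.126 0.08 ]
top [0.778 0.082 0.06 ]
top [ 0.538 -0.342  0.045]
```

View pics/c1.png

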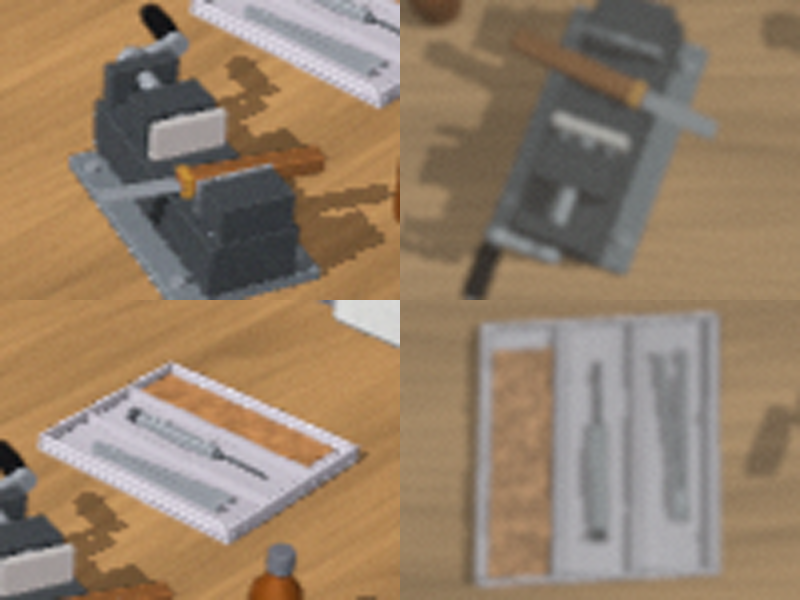

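```bash
python3 - <<'E'
from h import *
import pickle
I=pickle.load(open("i0.pkl","rb"))
O={"vs":("scene",270,180),"vt":("top",212,163),"ts":("scene",308,146),"tt":("top",113,194)}
def g(t,x,y): n,u,v=O[t];return I[n],u+x/4-.375,v+y/4-.375
def T(a,b,l):
    p,r=tri([ray(*g(*a)),ray(*g(*b))]);print(l,p.round(4),np.round(r,4))
T(("vs",322,152),("vt",115,38),"butt")
T(("vs",187,172),("vt",237,90),"ferrule")
T(("vs",103,198),("vt",315,130),"tip")
T(("vs",150,124),("vt",230,148),"face -y top")
T(("vs",225,109),("vt",153,115),"face +y top")
T(("vs",157,20),("vt",82,272),"knob")
for t,x,y,z in[("vt",88,238,.01),("vt",225,272,.01),("vt",308,52,.01),("vs",70,157,.01),("vs",165,298,.01),("vs",322,270,.01)]:print("fl",atz(*g(t,x,y),z).round(4))
for t,x,y in[("ts",40,140),("ts",170,65),("ts",358,152),("ts",230,240),("tt",82,25),("tt",315,15),("tt",320,275),("tt",75,283)]:print("tray",t,atz(*g(t,x,y),.014).round(4))
for x,y in [(90,50),(152,48),(152,276),(88,278)]:print("cork",atz(*g("tt",x,y),.006).round(4))
E
```

```text
butt [0.658  0.0757 0.0627] [0.0025 0.0025]
ferrule [ 0.6181 -0.0093  0.067 ] [0.0012 0.0012]
tip [ 0.5924 -0.0613  0.0579] [0.0025 0.0025]
face -y top [ 0.5761 -0.0035  0.0798] [0.0029 0.0029]
face +y top [0.5983 0.0469 0.08  ] [0.0013 0.0013]
knob [0.4922 0.0928 0.0809] [0.0008 0.0008]
fl [0.5251 0.0974 0.01  ]
fl [0.4997 0.0007 0.01  ]
fl [ 0.6592 -0.0602  0.01  ]
fl [0.5005 0.0031 0.01  ]
fl [ 0.651  -0.0582  0.01  ]
fl [0.6999 0.0375 0.01  ]
tray ts [0.4221 0.2101 0.014 ]
tray ts [0.4127 0.3764 0.014 ]
tray ts [0.5985 0.3804 0.014 ]
tray ts [0.6084 0.2118 0.014 ]
tray tt [0.592  0.3841 0.014 ]
tray tt [0.5973 0.2183 0.014 ]
tray tt [0.4135 0.2088 0.014 ]
tray tt [0.4101 0.3777 0.014 ]
cork [0.5754 0.3804 0.006 ]
cork [0.5763 0.3361 0.006 ]
cork [0.4146 0.3275 0.006 ]
cork [0.4138 0.3719 0.006 ]
```

Emit:
send_rows([
  {"tx": -0.8,"ty": -0.5,"grip": 1},
  {"tx": -0.8,"ty": -0.5},
  {"tx": -0.8,"ty": -0.5},
  {"tx": -0.8,"ty": -0.5},
  {"tx": -0.8,"ty": -0.5},
  {"tx": -0.8,"ty": -0.5},
  {"tx": -0.8,"ty": -0.5},
  {"tx": -0.8,"ty": -0.5},
  {"tx": -0.8,"ty": -0.5},
  {"tx": -0.8,"ty": -0.5},
  {"tx": -0.8,"ty": -0.5},
  {"tx": -0.8,"ty": -0.5},
])

```text
validation failed for argument at $.st...
```

Emit:
send_rows([
  {"turn": 1},
  {"turn": 1},
  {"turn": 1},
  {"turn": 1},
  {"turn": 1},
  {"turn": 1},
  {"turn": 1},
  {"turn": 1},
  {"turn": 1},
  {"turn": 1},
  {"turn": 1},
  {"turn": 0.4},
])

```text
validation failed for argument at $.st...
```

```bash
cat >> h.py <<'E'
def yaw(rv):
    y=R.from_rotvec(rv).as_matrix()[:,1];return np.degrees(np.arctan2(y[1],y[0]))
def delta(s,p,yw=None):
    "units (tx,ty,tz,turn): translation in present axes; turn to tool-y yaw yw"
    M=R.from_rotvec(s["tool_rot"]).as_matrix();d=M.T@(np.array(p)-s["position"])/.06
    t=None if yw is None else -(((yw-yaw(s["tool_rot"])+180)%360)-180)/8
    return d.round(2),t
E
python3 - <<'E'
from h import *
import pickle
s=ctrl.get_state();im=ctrl.get_image("wrist");pickle.dump((s,im),open("w1.pkl","wb"))
print(s["position"],yaw(s["tool_rot"]),s["joint_positions"].round(2))
save("w1.png",cv2.resize(im["pixels"],(800,600),interpolation=cv2.INTER_CUBIC))
E
```

```text
[0.24389458 0.60207815 0.23570536] 67.9554609102154 [-1.17  0.32 -0.07  1.45  0.02  1.37 -0.06]
```

View pics/w1.png

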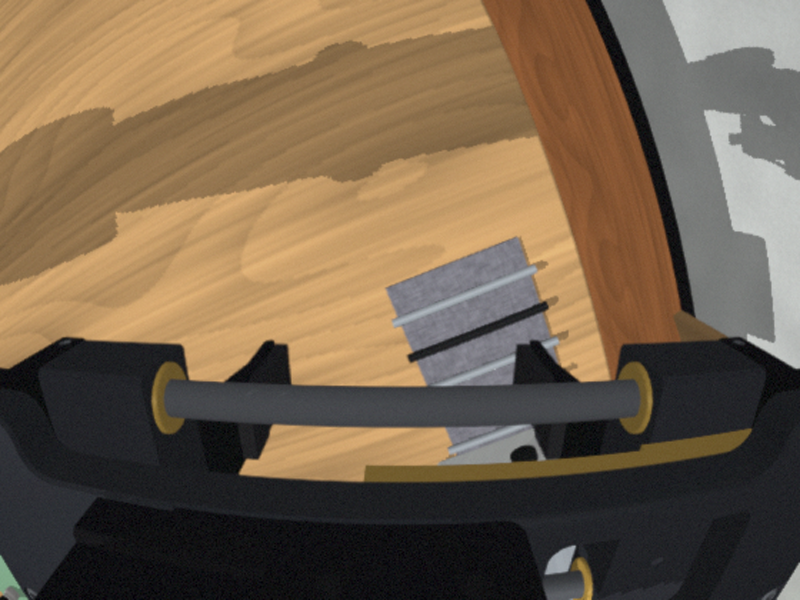

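The move calls were refused, probably because each row needs every key. The picture shows the start area with the fingers at rows 340–470.

Emit:
send_rows([
  {"tx": -0.8,"ty": -0.5,"tz": 0,"turn": 0,"grip": 1},
  {"tx": -0.8,"ty": -0.5,"tz": 0,"turn": 0,"grip": 1},
  {"tx": -0.8,"ty": -0.5,"tz": 0,"turn": 0,"grip": 1},
  {"tx": -0.8,"ty": -0.5,"tz": 0,"turn": 0,"grip": 1},
  {"tx": -0.8,"ty": -0.5,"tz": 0,"turn": 0,"grip": 1},
  {"tx": -0.8,"ty": -0.5,"tz": 0,"turn": 0,"grip": 1},
  {"tx": -0.8,"ty": -0.5,"tz": 0,"turn": 0,"grip": 1},
  {"tx": -0.8,"ty": -0.5,"tz": 0,"turn": 0,"grip": 1},
  {"tx": -0.8,"ty": -0.5,"tz": 0,"turn": 0,"grip": 1},
  {"tx": -0.8,"ty": -0.5,"tz": 0,"turn": 0,"grip": 1},
  {"tx": -0.8,"ty": -0.5,"tz": 0,"turn": 0,"grip": 1},
  {"tx": -0.8,"ty": -0.5,"tz": 0,"turn": 0,"grip": 1},
])

```text
time: 1.7
position: [0.6436, 0.0513, 0.2365]
tool_rot: [0.6, 3.084, 0.001]
ft_force: [1.3, 0.8, 1.1]
grip_width: 0.999
grip_force: 0.0
```

Emit:
send_rows([
  {"tx": 0,"ty": 0,"tz": 0,"turn": 1,"grip": 1},
  {"tx": 0,"ty": 0,"tz": 0,"turn": 1,"grip": 1},
  {"tx": 0,"ty": 0,"tz": 0,"turn": 1,"grip": 1},
  {"tx": 0,"ty": 0,"tz": 0,"turn": 1,"grip": 1},
  {"tx": 0,"ty": 0,"tz": 0,"turn": 1,"grip": 1},
  {"tx": 0,"ty": 0,"tz": 0,"turn": 1,"grip": 1},
  {"tx": 0,"ty": 0,"tz": 0,"turn": 1,"grip": 1},
  {"tx": 0,"ty": 0,"tz": 0,"turn": 1,"grip": 1},
  {"tx": 0,"ty": 0,"tz": 0,"turn": 1,"grip": 1},
  {"tx": 0,"ty": 0,"tz": 0,"turn": 1,"grip": 1},
  {"tx": -0.7,"ty": -0.2,"tz": 0,"turn": 1,"grip": 1},
  {"tx": -0.8,"ty": -0.2,"tz": 0,"turn": 0.4,"grip": 1},
])

```text
time: 3.2
position: [0.5942, -0.0273, 0.2361]
tool_rot: [2.623, 1.727, -0.001]
ft_force: [1.2, -0.8, 0.3]
grip_width: 1.0
grip_force: 0.0
```

```bash
python3 - <<'E'
from h import *
import pickle
s=ctrl.get_state();im=ctrl.get_image("wrist");pickle.dump((s,im),open("w1.pkl","wb"))
print(s["position"],yaw(s["tool_rot"]),s["joint_positions"].round(2))
save("w2.png",cv2.resize(im["pixels"],(800,600),interpolation=cv2.INTER_CUBIC))
E
```

```text
[ 0.59420912 -0.02726035  0.23609616] -23.280845375643764 [-0.55  0.23  0.65  1.62 -0.14  1.34 -0.29]
```

View pics/w2.png

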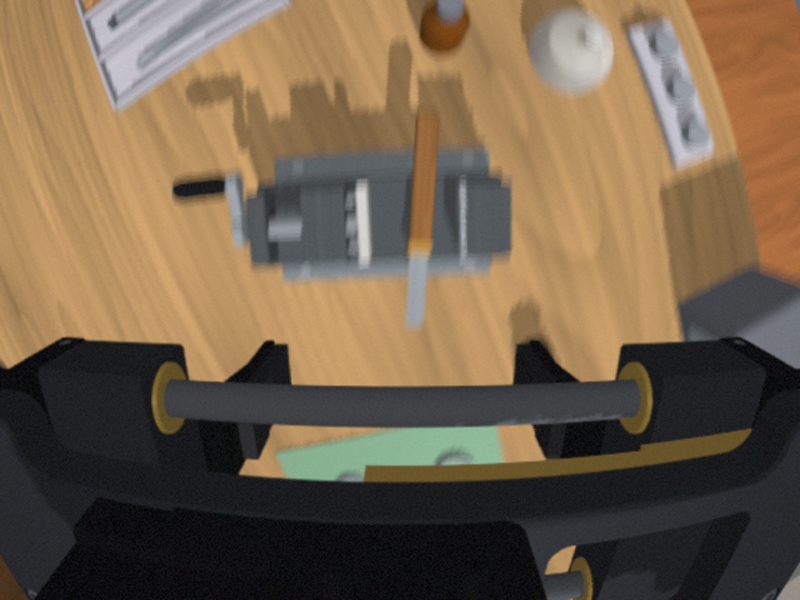

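The view shows the vise: butt of the knife at (428,112), ferrule (420,247), tip (414,325), white face edge x≈370, fixed jaw line x≈463, knob (175..225,187).

```bash
python3 - <<'E'
from h import *
import pickle
s,im=pickle.load(open("w1.pkl","rb"));I=pickle.load(open("i0.pkl","rb"))
P=(s["position"],s["tool_rot"])
w=lambda x,y,z:atz(im,x*.7,y*.7,z,P).round(4)
for l,x,y,z in[("butt",428,112,.064),("ferr",420,247,.064),("tip",414,325,.058),("face+",370,180,.078),("face-",371,265,.078),("fix+",463,180,.078),("fix-",464,262,.078),("knobout",174,189,.081),("knobin",226,185,.081),("f",277,157,.01),("f",488,150,.01),("f",492,272,.01),("f",285,278,.01)]:print(l,w(x,y,z))
O={"vs":("scene",270,180),"vt":("top",212,163)}
def g(t,x,y): n,u,v=O[t];return I[n],u+x/4-.375,v+y/4-.375
for l,a,b,c in[("butt",(322,152),(115,38),(428,112)),("ferr",(187,172),(237,90),(420,247)),("tip",(103,198),(315,130),(414,325)),("knob",(157,20),(82,272),(200,187)),("face-",(150,124),(230,148),(371,265)),("face+",(225,109),(153,115),(370,180))]:
    p,r=tri([ray(*g("vs",*a)),ray(*g("vt",*b)),ray(im,c[0]*.7,c[1]*.7,P)]);print(l,p.round(4),np.round(r,4))
E
```

```text
butt [0.6563 0.0717 0.064 ]
ferr [ 0.6144 -0.0128  0.064 ]
tip [ 0.5876 -0.0659  0.058 ]
face+ [0.6022 0.0437 0.078 ]
face- [ 0.5797 -0.0087  0.078 ]
fix+ [0.6584 0.0199 0.078 ]
fix- [ 0.6383 -0.0316  0.078 ]
knobout [0.4741 0.0991 0.081 ]
knobin [0.5117 0.083  0.081 ]
f [0.536  0.0943 0.01  ]
f [0.6948 0.0307 0.01  ]
f [ 0.6605 -0.0644  0.01  ]
f [ 4.986e-01 -1.000e-04  1.000e-02]
butt [0.6576 0.0741 0.0632] [0.0037 0.0015 0.0026]
ferr [ 0.6169 -0.0104  0.0679] [0.0028 0.0002 0.0029]
tip [ 0.5909 -0.0627  0.0598] [0.0047 0.0008 0.0039]
knob [0.4927 0.0919 0.081 ] [0.0011 0.001  0.0013]
face- [ 0.578  -0.0057  0.0814] [0.0031 0.0041 0.0033]
face+ [0.6    0.0453 0.0809] [0.0013 0.0029 0.0029]
```

Emit:
send_rows([
  {"tx": 0,"ty": 0,"tz": 0,"turn": 0.4,"grip": 0.4},
  {"tx": 0.7,"ty": 0.1,"tz": 0,"turn": 0,"grip": 0.4},
  {"tx": 0.72,"ty": 0.09,"tz": 0,"turn": 0,"grip": 0.4},
  {"tx": 0,"ty": 0,"tz": 0.7,"turn": 0,"grip": 0.4},
  {"tx": 0,"ty": 0,"tz": 0.7,"turn": 0,"grip": 0.4},
  {"tx": 0,"ty": 0,"tz": 0,"turn": 0,"grip": 0.4},
])

```text
time: 4.0
position: [0.64, 0.0445, 0.1489]
tool_rot: [-2.668, -1.653, 0.011]
ft_force: [-0.2, -0.0, 0.8]
grip_width: 0.435
grip_force: 0.0
```

```bash
python3 - <<'E'
from h import *
s=ctrl.get_state();im=ctrl.get_image("wrist")
print(s["position"],yaw(s["tool_rot"]),s["grip_width"])
print(delta(s,(.6425,.044,.070),-26.5))
save("w3.png",cv2.resize(im["pixels"][150:360,140:420],(800,600),interpolation=cv2.INTER_CUBIC))
E
```

```text
[0.64001354 0.04454403 0.14889901] -26.42422611609577 0.43513399192519986
(array([0.02, 0.05, 1.31]), np.float64(0.009471735488027377))
```

View pics/w3.png

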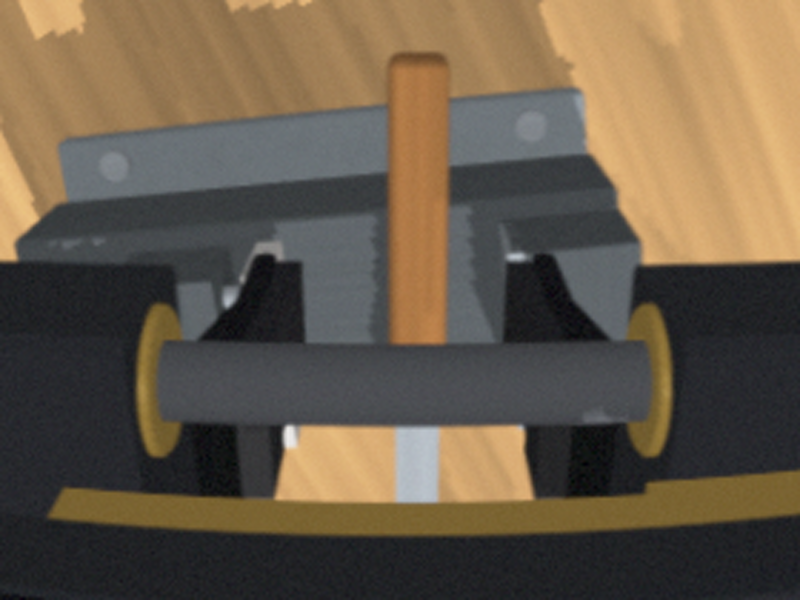

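Knife stands vertical in the view, x≈418, 4 mm off-centre towards +ty; butt at row 52.

Emit:
send_rows([
  {"tx": 0.05,"ty": 0.06,"tz": 0.3,"turn": 0,"grip": 0.4},
  {"tx": 0,"ty": 0,"tz": 0.5,"turn": 0,"grip": 0.4},
  {"tx": 0,"ty": 0,"tz": 0.51,"turn": 0,"grip": 0.4},
  {"tx": 0,"ty": 0,"tz": 0,"turn": 0,"grip": 0.4},
  {"tx": 0,"ty": 0,"tz": 0,"turn": 0,"grip": 0.1},
  {"tx": 0,"ty": 0,"tz": 0,"turn": 0,"grip": 0.1},
  {"tx": 0,"ty": 0,"tz": 0,"turn": 0,"grip": 0.1},
  {"tx": 0,"ty": 0,"tz": 0,"turn": 0,"grip": 0.1},
], newtons=40)

```text
time: 5.05
position: [0.6483, 0.0455, 0.0754]
tool_rot: [2.67, 1.654, 0.004]
ft_force: [0.5, -0.7, 5.0]
grip_width: 0.169
grip_force: 39.6
```

Emit:
send_rows([
  {"tx": 0,"ty": 0,"tz": 0,"turn": 0,"grip": 0.1},
  {"tx": 0,"ty": 0,"tz": -0.3,"turn": 0,"grip": 0.1},
  {"tx": 0,"ty": 0,"tz": -0.4,"turn": 0,"grip": 0.1},
  {"tx": 0,"ty": 0,"tz": 0,"turn": 0,"grip": 0.1},
])

```text
time: 5.55
position: [0.6487, 0.0451, 0.1184]
tool_rot: [2.669, 1.653, 0.006]
ft_force: [-0.1, 0.9, -0.7]
grip_width: 0.162
grip_force: 39.6
```

```bash
python3 - <<'E'
from h import *
s=ctrl.get_state();im=ctrl.get_image("wrist");sc=ctrl.get_image("scene")
for k in("position","ft_force","torque","grip_width","grip_force"):print(k,s[k])
print(yaw(s["tool_rot"]))
a=cv2.resize(im["pixels"][150:360,140:420],(400,300),interpolation=cv2.INTER_CUBIC)
b=cv2.resize(sc["pixels"][170:260,280:400],(400,300),interpolation=cv2.INTER_CUBIC)
save("w4.png",np.hstack([a,b]))
E
```

```text
position [0.64870165 0.04512746 0.11837471]
ft_force [-0.13695829  0.92655146 -0.7013101 ]
torque [-0.15859602  0.00752431 -0.00653557]
grip_width 0.16160636896897526
grip_force 39.63782608509064
-26.456743758249676
```

View pics/w4.png

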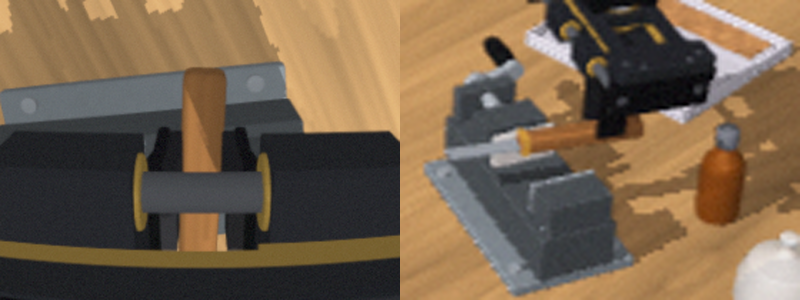

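The knife is held level, butt ~34 mm ahead of the TCP; the bed is free. I'm carrying it to the tray.

Emit:
send_rows([
  {"tx": 0,"ty": 0,"tz": -0.5,"turn": 0,"grip": 0.1},
  {"tx": 0.3,"ty": -0.3,"tz": -0.5,"turn": 0,"grip": 0.1},
  {"tx": 0.5,"ty": -0.5,"tz": 0,"turn": 0,"grip": 0.1},
  {"tx": 0.6,"ty": -0.6,"tz": 0,"turn": 0,"grip": 0.1},
  {"tx": 0.6,"ty": -0.6,"tz": 0,"turn": 0,"grip": 0.1},
  {"tx": 0.6,"ty": -0.6,"tz": 0,"turn": 0,"grip": 0.1},
  {"tx": 0.6,"ty": -0.6,"tz": 0,"turn": 0,"grip": 0.1},
  {"tx": 0.6,"ty": -0.57,"tz": 0,"turn": 0,"grip": 0.1},
  {"tx": 0,"ty": 0,"tz": 0,"turn": 0.5,"grip": 0.1},
  {"tx": 0,"ty": 0,"tz": 0,"turn": 1,"grip": 0.1},
  {"tx": 0,"ty": 0,"tz": 0,"turn": 1,"grip": 0.1},
  {"tx": 0,"ty": 0,"tz": 0,"turn": 1,"grip": 0.1},
])

```text
time: 7.15
position: [0.5455, 0.3498, 0.1743]
tool_rot: [2.993, 0.952, -0.004]
ft_force: [0.9, -0.3, -0.2]
grip_width: 0.167
grip_force: 39.6
```

Emit:
send_rows([
  {"tx": 0,"ty": 0,"tz": 0,"turn": 1,"grip": 0.1},
  {"tx": 0,"ty": 0,"tz": 0,"turn": 1,"grip": 0.1},
  {"tx": 0,"ty": 0,"tz": 0,"turn": 1,"grip": 0.1},
  {"tx": 0,"ty": 0,"tz": 0,"turn": 1,"grip": 0.1},
  {"tx": 0,"ty": 0,"tz": 0,"turn": 0.23,"grip": 0.1},
  {"tx": 0,"ty": 0,"tz": 0,"turn": 0,"grip": 0.1},
  {"tx": 0,"ty": 0,"tz": 0,"turn": 0,"grip": 0.1},
])

```text
time: 8.02
position: [0.5461, 0.3501, 0.1757]
tool_rot: [3.141, 0.049, -0.001]
ft_force: [0.7, -0.5, -0.4]
grip_width: 0.168
grip_force: 39.6
```

```bash
python3 - <<'E'
from h import *
s=ctrl.get_state();im=ctrl.get_image("wrist")
print(s["position"],yaw(s["tool_rot"]),s["grip_width"],s["joint_positions"].round(2))
print(delta(s,(.5485,.351,.0314),-88.3))
I=ctrl.get_image("top");S=ctrl.get_image("scene")
c=lambda p,u,v,w,h:cv2.resize(p[v:v+h,u:u+w],(400,300),interpolation=cv2.INTER_CUBIC)
save("w5.png",np.vstack([cv2.resize(im["pixels"],(800,600))[0:300],np.hstack([c(S["pixels"],300,140,120,90),c(I["pixels"],113,194,100,75)])]))
E
```

```text
[0.54613351 0.350145   0.17569418] -88.21236892737399 0.1680525248768943 [-1.12  0.4   0.66  1.56 -0.26  1.27 -1.96]
(array([ 0.04, -0.01,  2.4 ]), np.float64(0.010953884078251264))
```

View pics/w5.png

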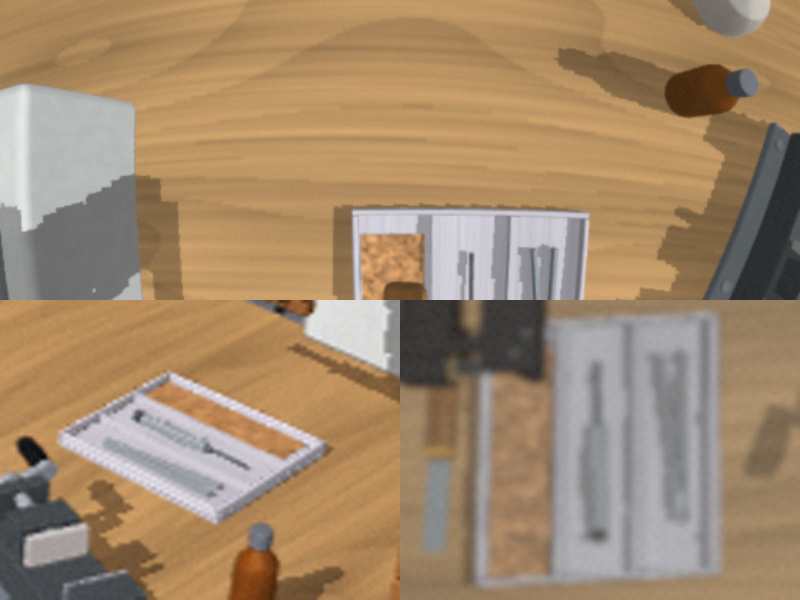

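Wrist view: tray far edge corners at (353,212) and (587,212), cork columns 360–425, knife butt at (405,285).

```bash
python3 - <<'E'
from h import *
s=ctrl.get_state();im=ctrl.get_image("wrist");P=(s["position"],s["tool_rot"])
for x,y,z in[(353,212,.014),(587,212,.014),(360,234,.006),(425,234,.006),(360,290,.006),(405,285,.163)]:print(atz(im,x*.7,y*.7,z,P).round(4))
E
```

```text
[0.592  0.3844 0.014 ]
[0.6    0.2214 0.014 ]
[0.5761 0.3801 0.006 ]
[0.5774 0.3352 0.006 ]
[0.5361 0.3797 0.006 ]
[0.5787 0.3502 0.163 ]
```

Emit:
send_rows([
  {"tx": 0,"ty": -0.04,"tz": 0.6,"turn": 0,"grip": 0.1},
  {"tx": 0,"ty": 0,"tz": 0.7,"turn": 0,"grip": 0.1},
  {"tx": 0,"ty": 0,"tz": 0.7,"turn": 0,"grip": 0.1},
  {"tx": 0,"ty": 0,"tz": 0.2,"turn": 0,"grip": 0.1},
  {"tx": 0,"ty": 0,"tz": 0,"turn": 0,"grip": 0.1},
  {"tx": 0,"ty": 0,"tz": 0.1,"turn": 0,"grip": 0.1},
  {"tx": 0,"ty": 0,"tz": 0,"turn": 0,"grip": 0.1},
])

```text
time: 9.1
position: [0.5468, 0.353, 0.0391]
tool_rot: [-3.14, -0.047, -0.002]
ft_force: [0.1, 0.2, -0.9]
grip_width: 0.166
grip_force: 39.6
```

Emit:
send_rows([
  {"tx": 0,"ty": 0,"tz": 0.08,"turn": 0,"grip": 0.1},
  {"tx": 0,"ty": 0,"tz": 0,"turn": 0,"grip": 0.1},
])

```text
time: 9.35
position: [0.546, 0.3526, 0.0331]
tool_rot: [3.141, 0.047, -0.0]
ft_force: [0.2, -0.2, -0.9]
grip_width: 0.17
grip_force: 39.6
```

Emit:
send_rows([
  {"tx": 0,"ty": 0,"tz": 0.05,"turn": 0,"grip": 0.1},
  {"tx": 0,"ty": 0,"tz": 0,"turn": 0,"grip": 0.1},
])

```text
time: 9.6
position: [0.5465, 0.3528, 0.0316]
tool_rot: [-3.14, -0.047, -0.0]
ft_force: [-2.5, -1.5, 7.1]
grip_width: 0.169
grip_force: 39.6
```

Emit:
send_rows([
  {"tx": 0,"ty": 0,"tz": -0.03,"turn": 0,"grip": 0.27},
  {"tx": 0,"ty": 0,"tz": 0,"turn": 0,"grip": 0.27},
  {"tx": 0,"ty": 0,"tz": -0.3,"turn": 0,"grip": 0.27},
  {"tx": 0,"ty": 0,"tz": -0.8,"turn": 0,"grip": 0.4},
  {"tx": 0,"ty": 0,"tz": -0.9,"turn": -1,"grip": 0.8},
  {"tx": 0,"ty": 0,"tz": -0.8,"turn": -1,"grip": 0.8},
  {"tx": 0,"ty": 0,"tz": 0,"turn": -1,"grip": 0.8},
  {"tx": 0,"ty": 0,"tz": 0,"turn": -1,"grip": 0.8},
  {"tx": 0,"ty": 0,"tz": 0,"turn": -1,"grip": 0.8},
  {"tx": 0,"ty": 0,"tz": 0,"turn": -1,"grip": 0.8},
  {"tx": 0,"ty": 0,"tz": 0,"turn": 0,"grip": 0.8},
])

```text
time: 10.98
position: [0.5465, 0.3525, 0.2011]
tool_rot: [-2.851, -1.318, -0.002]
ft_force: [0.1, 0.1, -0.1]
grip_width: 0.797
grip_force: 0.0
```

```bash
python3 - <<'E'
from h import *
s=ctrl.get_state()
print(s["position"],yaw(s["tool_rot"]),delta(s,(.39,-.376,.2)))
import pickle
pickle.dump((ctrl.get_image("top"),ctrl.get_image("scene")),open("k.pkl","wb"))
E
```

```text
[0.54651559 0.35248421 0.20113036] -40.394968020654694 (array([-1.094e+01,  5.880e+00,  1.000e-02]), None)
```

Emit:
send_rows([
  {"tx": -0.78,"ty": 0.42,"tz": 0,"turn": 0,"grip": 0.8},
  {"tx": -0.78,"ty": 0.42,"tz": 0,"turn": 0,"grip": 0.8},
  {"tx": -0.78,"ty": 0.42,"tz": 0,"turn": 0,"grip": 0.8},
  {"tx": -0.78,"ty": 0.42,"tz": 0,"turn": 0,"grip": 0.8},
  {"tx": -0.78,"ty": 0.42,"tz": 0,"turn": 0,"grip": 0.8},
  {"tx": -0.78,"ty": 0.42,"tz": 0,"turn": 0,"grip": 0.8},
  {"tx": -0.78,"ty": 0.42,"tz": 0,"turn": 0,"grip": 0.8},
  {"tx": -0.78,"ty": 0.42,"tz": 0,"turn": 0,"grip": 0.8},
  {"tx": -0.78,"ty": 0.42,"tz": 0,"turn": 0,"grip": 0.8},
  {"tx": -0.78,"ty": 0.42,"tz": 0,"turn": 0,"grip": 0.8},
  {"tx": -0.78,"ty": 0.42,"tz": 0,"turn": 0,"grip": 0.8},
  {"tx": -0.78,"ty": 0.42,"tz": 0,"turn": 0,"grip": 0.8},
])

```text
time: 12.58
position: [0.4132, -0.2729, 0.2004]
tool_rot: [-2.852, -1.317, -0.004]
ft_force: [1.6, 0.2, -0.1]
grip_width: 0.803
grip_force: 0.0
```

Emit:
send_rows([
  {"tx": -0.78,"ty": 0.42,"tz": 0,"turn": 0,"grip": 0.8},
  {"tx": -0.78,"ty": 0.42,"tz": 0,"turn": 0,"grip": 0.8},
  {"tx": 0,"ty": 0,"tz": 0,"turn": 0,"grip": 0.8},
])

```text
time: 12.95
position: [0.3878, -0.3808, 0.2]
tool_rot: [2.856, 1.302, -0.009]
ft_force: [-0.8, 0.4, -0.5]
grip_width: 0.794
grip_force: 0.0
```

```bash
python3 - <<'E'
from h import *
import pickle
s=ctrl.get_state();im=ctrl.get_image("wrist");pickle.dump((s,im),open("w6.pkl","wb"))
print(s["position"],yaw(s["tool_rot"]),s["joint_positions"].round(2))
T,S=pickle.load(open("k.pkl","rb"))
T=ctrl.get_image("top")
c=lambda p,u,v,w,h:cv2.resize(p[v:v+h,u:u+w],(400,300),interpolation=cv2.INTER_CUBIC)
save("w6.png",np.vstack([cv2.resize(im["pixels"],(800,600),interpolation=cv2.INTER_CUBIC)[:330],np.hstack([c(S["pixels"],320,150,100,75),c(T["pixels"],113,194,100,75)])[:270]]))
E
```

```text
[ 0.38778364 -0.38081323  0.19998292] -40.99709325556287 [-0.34  0.23  1.21  1.8  -0.21  1.27  0.21]
```

View pics/w6.png

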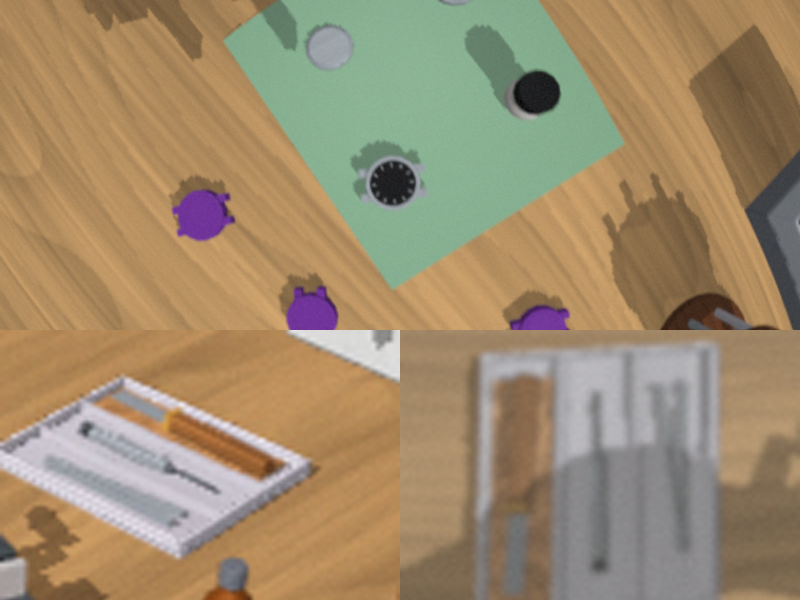

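The knife lies flat in the cork compartment. Case (silver, dark dial) at wrist (392,182), lugs roughly left–right; measuring it by unwarping.

```bash
cat > fc.py <<'E'
from h import *
def findcase(im,P,c0,z=.010,N=121,mm=.0006):
    # top-down patch at height z by projecting through the fisheye
    K=np.array(im["K"]);W=np.eye(4);W[:3,:3]=R.from_rotvec(P[1]).as_matrix();W[:3,3]=P[0]
    T=np.linalg.inv(W@np.array(im["T_tool_cam"]))
    g=(np.arange(N)-N//2)*mm;X,Y=np.meshgrid(c0[0]+g,c0[1]+g)
    q=np.stack([X,Y,0*X+z],-1)@T[:3,:3].T+T[:3,3]
    r=np.hypot(q[...,0],q[...,1]);k=np.arctan2(r,q[...,2])/r
    m=cv2.remap(im["pixels"],(K[0,0]*k*q[...,0]+K[0,2]).astype(np.float32),(K[1,1]*k*q[...,1]+K[1,2]).astype(np.float32),cv2.INTER_CUBIC)
    return m,X,Y
E
python3 - <<'E'
from fc import *
import pickle
s,im=pickle.load(open("w6.pkl","rb"));P=(s["position"],s["tool_rot"])
c=atz(im,392*.7,182*.7,.012,P);print(c)
m,X,Y=findcase(im,P,c,.012)
hsv=cv2.cvtColor(m,cv2.COLOR_RGB2HSV)
green=(hsv[...,0]>45)&(hsv[...,0]<95)&(hsv[...,1]>55)
dark=(hsv[...,2]<60)&~green
n,l,st,ce=cv2.connectedComponentsWithStats(dark.astype(np.uint8));i=1+np.argmax(st[1:,4])
print("dial",X[0,0]+ce[i][0]*.0006,Y[0,0]+ce[i][1]*.0006,st[i])
dc=np.array([X[0,0]+ce[i][0]*.0006,Y[0,0]+ce[i][1]*.0006])
m,X,Y=findcase(im,P,dc,.008)
hsv=cv2.cvtColor(m,cv2.COLOR_RGB2HSV);obj=~((hsv[...,0]>45)&(hsv[...,0]<95)&(hsv[...,1]>55))
print(hsv[5,60],obj.sum())
n,l,st,ce=cv2.connectedComponentsWithStats(obj.astype(np.uint8));i=l[60,60];o=l==i;print(st[i])
d0=np.array([X[o].mean(),Y[o].mean()]);print("centroid",d0)
for r in(.021,.0225,.024):
    print(r,"".join(str(int(o[int(round(60+r*np.sin(a)/.0006)),int(round(60+r*np.cos(a)/.0006))])) for a in np.radians(np.arange(0,360,5))))
for row in o[10:111:3,10:111:2]:print("".join(".#"[int(v)] for v in row))
E
```

```text
[ 0.42542079 -0.3269092   0.012     ]
dial 0.42526085502598027 -0.3272554369123919 [  34   34   52   52 1752]
[ 68  59 176] 4863
[  15   18   91   85 4656]
centroid [ 0.42539797 -0.32707039]
0.021 111111111111111111101111111110101111101100111111111111111111111111101111
0.0225 100000000100000000000111111000011111100000000000000000000011111000001111
0.024 100000000100000000000011111000001111000000000000000000000011111000001111
...................................................
...................................................
...................................................
..................................###..............
................................######.............
....................#########.#########............
..................#####################............
...............########################............
.............#########################.............
............###########################............
...........#############################...........
..........###############################..........
.........#####################################.
[... 396 characters left out ...]
################........
....######################################.........
.....####.###############################..........
...........##############################..........
............############################...........
.............#########################.............
............#########################..#...........
............#######################................
............###################...#................
.............######.......#........................
..............###.........#........................
...................................................
...................................................
...................................................
```

Emit:
send_rows([
  {"tx": 0,"ty": 0,"tz": 0,"turn": -0.5,"grip": 0.8},
  {"tx": 0.5,"ty": -0.02,"tz": 0.3,"turn": 0,"grip": 0.8},
  {"tx": 0.59,"ty": -0.02,"tz": 0.5,"turn": 0,"grip": 0.8},
  {"tx": 0,"ty": 0,"tz": 0.8,"turn": 0,"grip": 0.8},
  {"tx": 0,"ty": 0,"tz": 0.6,"turn": 0,"grip": 0.8},
  {"tx": 0,"ty": 0,"tz": 0.2,"turn": 0,"grip": 0.8},
  {"tx": 0,"ty": 0,"tz": 0,"turn": 0,"grip": 0.8},
])

```text
time: 13.92
position: [0.4292, -0.3201, 0.0564]
tool_rot: [-2.801, -1.421, -0.001]
ft_force: [0.1, -0.4, 0.5]
grip_width: 0.8
grip_force: 0.0
```

```bash
python3 - <<'E'
from h import *
s=ctrl.get_state()
print(s["position"],yaw(s["tool_rot"]),s["joint_positions"].round(2),delta(s,(.4253,-.3271,.018),-37))
E
```

```text
[ 0.42915592 -0.32005905  0.05636992] -36.20541704384731 [-0.29  0.4   1.04  1.96 -0.41  1.01  0.3 ] (array([-0.13,  0.02,  0.64]), np.float64(0.09932286951908509))
```

Emit:
send_rows([
  {"tx": -0.13,"ty": 0.02,"tz": 0,"turn": 0.1,"grip": 0.8},
  {"tx": 0,"ty": 0,"tz": 0.3,"turn": 0,"grip": 0.8},
  {"tx": 0,"ty": 0,"tz": 0.3,"turn": 0,"grip": 0.8},
  {"tx": 0,"ty": 0,"tz": 0,"turn": 0,"grip": 0.8},
  {"tx": 0,"ty": 0,"tz": 0,"turn": 0,"grip": 0.8},
])

```text
time: 14.55
position: [0.4246, -0.3284, 0.0197]
tool_rot: [-2.813, -1.399, 0.001]
ft_force: [-0.9, -0.2, 0.2]
grip_width: 0.796
grip_force: 0.0
```

```bash
python3 - <<'E'
from h import *
s=ctrl.get_state()
print(s["position"],yaw(s["tool_rot"]),delta(s,(.4253,-.3271,.018),-37))
im=ctrl.get_image("wrist");P=(s["position"],s["tool_rot"])
m=im["pixels"];hsv=cv2.cvtColor(m,cv2.COLOR_RGB2HSV)
# where TCP/grasp projects, and a coarse map of non-green pixels there
K=np.array(im["K"]);T=np.linalg.inv(np.array(im["T_tool_cam"]))
q=T[:3,:3]@np.array([0,0,.006])+T[:3,3];r=np.hypot(q[0],q[1]);k=np.arctan2(r,q[2])/r
u,v=K[0,0]*k*q[0]+K[0,2],K[1,1]*k*q[1]+K[1,2];print(u,v)
E
```

```text
[ 0.42457868 -0.32836258  0.01974131] -37.11009862806599 (array([ 0.02, -0.  ,  0.03]), np.float64(-0.013762328508249766))
281.42614666552083 263.4947045339953
```

Emit:
send_rows([
  {"tx": 0.02,"ty": 0,"tz": 0.03,"turn": 0,"grip": 0.8},
  {"tx": 0,"ty": 0,"tz": 0,"turn": 0,"grip": 0.45},
  {"tx": 0,"ty": 0,"tz": 0,"turn": 0,"grip": 0.45},
  {"tx": 0,"ty": 0,"tz": 0,"turn": 0,"grip": 0.45},
  {"tx": 0,"ty": 0,"tz": 0,"turn": 0,"grip": 0.45},
], newtons=30)

```text
time: 15.22
position: [0.4256, -0.3272, 0.0182]
tool_rot: [2.812, 1.4, 0.0]
ft_force: [0.1, 0.7, 0.8]
grip_width: 0.536
grip_force: 30.0
```

Emit:
send_rows([
  {"tx": 0,"ty": 0,"tz": -0.4,"turn": 0,"grip": 0.45},
  {"tx": 0,"ty": 0,"tz": -0.8,"turn": 0,"grip": 0.45},
  {"tx": 0,"ty": 0,"tz": -0.9,"turn": 0,"grip": 0.45},
  {"tx": 0.4,"ty": -0.2,"tz": -0.8,"turn": 0,"grip": 0.45},
  {"tx": 0.8,"ty": -0.24,"tz": 0,"turn": 0,"grip": 0.45},
  {"tx": 0.8,"ty": -0.24,"tz": 0,"turn": 0,"grip": 0.45},
  {"tx": 0.8,"ty": -0.24,"tz": 0,"turn": 0,"grip": 0.45},
  {"tx": 0.8,"ty": -0.24,"tz": 0,"turn": 0,"grip": 0.45},
  {"tx": 0.8,"ty": -0.24,"tz": 0,"turn": 0,"grip": 0.45},
  {"tx": 0.8,"ty": -0.24,"tz": 0,"turn": 0,"grip": 0.45},
  {"tx": 0.86,"ty": -0.26,"tz": 0,"turn": 0,"grip": 0.45},
  {"tx": 0,"ty": 0,"tz": 0,"turn": 0.5,"grip": 0.45},
])

```text
time: 16.73
position: [0.5545, 0.0375, 0.1915]
tool_rot: [-2.855, -1.31, 0.001]
ft_force: [-1.1, -1.0, -1.1]
grip_width: 0.542
grip_force: 30.0
```

Emit:
send_rows([
  {"tx": 0,"ty": 0,"tz": 0,"turn": 0.9,"grip": 0.45},
  {"tx": 0,"ty": 0,"tz": 0,"turn": 1,"grip": 0.45},
  {"tx": 0,"ty": 0,"tz": 0,"turn": 1,"grip": 0.45},
  {"tx": 0,"ty": 0,"tz": 0,"turn": 1,"grip": 0.45},
  {"tx": 0,"ty": 0,"tz": 0,"turn": 1,"grip": 0.45},
  {"tx": 0,"ty": 0,"tz": 0,"turn": 1,"grip": 0.45},
  {"tx": 0,"ty": 0,"tz": 0,"turn": 1,"grip": 0.45},
  {"tx": 0,"ty": 0,"tz": 0,"turn": 1,"grip": 0.45},
  {"tx": 0,"ty": 0,"tz": 0,"turn": 1,"grip": 0.45},
  {"tx": 0,"ty": 0,"tz": 0,"turn": 0,"grip": 0.45},
  {"tx": 0,"ty": 0,"tz": 0,"turn": 0,"grip": 0.45},
  {"tx": 0,"ty": 0,"tz": 0,"turn": 0,"grip": 0.45},
])

```text
time: 18.23
position: [0.5538, 0.0316, 0.1922]
tool_rot: [-3.082, 0.605, -0.0]
ft_force: [-0.4, -0.7, 0.0]
grip_width: 0.537
grip_force: 30.0
```

```bash
python3 - <<'E'
from h import *
import pickle
s=ctrl.get_state();im=ctrl.get_image("wrist");P=(s["position"],s["tool_rot"])
pickle.dump((s,im),open("w7.pkl","wb"))
print(s["position"],yaw(s["tool_rot"]),s["grip_width"],s["joint_positions"].round(2))
hsv=cv2.cvtColor(im["pixels"],cv2.COLOR_RGB2HSV)
w=((hsv[...,1]<45)&(hsv[...,2]>165)).astype(np.uint8)
n,l,st,ce=cv2.connectedComponentsWithStats(w)
for i in np.argsort(-st[1:,4])[:8]+1:
    ys,xs=np.where(l==i);b=cv2.boxPoints(cv2.minAreaRect(np.c_[xs,ys].astype(np.float32)))
    print(st[i],ce[i].round(1),[atz(im,*p,.078,P)[:2].round(4).tolist() for p in b])
E
```

```text
[0.55380583 0.03160743 0.19216744] -112.21416427918449 0.5369741518901238 [-1.11  0.27  1.16  1.78 -0.26  1.26 -1.83]
[ 113    0   65   30 1492] [145.5  12.1] [[0.7898, 0.098], [0.7553, 0.0442], [0.7296, 0.0535], [0.7617, 0.107]]
[244 162  64  18 684] [276.5 167.9] [[0.6018, 0.045], [0.5823, -0.0025], [0.5691, 0.0026], [0.5888, 0.0506]]
[490 175  19  27 376] [499.1 188.2] [[0.4924, -0.1548], [0.5089, -0.1733], [0.4934, -0.1924], [0.4763, -0.1732]]
[  0 389  19  31 298] [  6.1 409.2] [[0.4344, 0.6229], [0.4316, 0.5535], [0.3574, 0.6571], [0.3538, 0.7485]]
[241  82  65   7 289] [273.1  85. ] [[0.6616, 0.0226], [0.6438, -0.0254], [0.6403, -0.0241], [0.6582, 0.0239]]
[480  86  25  33 186] [492.3 101.6] [[0.5924, -0.1789], [0.5853, -0.208], [0.5563, -0.1971], [0.5645, -0.1683]]
[255 232  41  12 174] [275.3 236. ] [[0.5396, 0.0632], [0.5329, 0.0284], [0.527, 0.0296], [0.5337, 0.0646]]
[ 11  91  15  16 165] [18. 98.] [[0.7742, 0.2505], [0.7683, 0.2264], [0.7546, 0.2237], [0.76, 0.2474]]
```

Emit:
send_rows([
  {"tx": 0.6,"ty": -0.02,"tz": 0,"turn": 0,"grip": 0.45},
  {"tx": 0.62,"ty": -0.03,"tz": 0,"turn": 0,"grip": 0.45},
  {"tx": 0,"ty": 0,"tz": 0.4,"turn": 0,"grip": 0.45},
  {"tx": 0,"ty": 0,"tz": 0.6,"turn": 0,"grip": 0.45},
  {"tx": 0,"ty": 0,"tz": 0,"turn": 0,"grip": 0.45},
  {"tx": 0,"ty": 0,"tz": 0,"turn": 0,"grip": 0.45},
  {"tx": 0,"ty": 0,"tz": 0,"turn": 0,"grip": 0.45},
])

```text
time: 19.15
position: [0.6238, 0.0066, 0.1339]
tool_rot: [-3.081, 0.606, -0.004]
ft_force: [-0.1, -0.0, -0.4]
grip_width: 0.539
grip_force: 30.0
```

```bash
python3 - <<'E'
from h import *
s=ctrl.get_state()
print(s["position"],yaw(s["tool_rot"]),delta(s,(.6229,.0067,.0662),-112.1))
E
```

```text
[0.62375248 0.00661963 0.13394127] -112.26338645835078 (array([-0.02,  0.01,  1.13]), np.float64(-0.02042330729384645))
```

Emit:
send_rows([
  {"tx": 0,"ty": 0,"tz": 0.4,"turn": 0,"grip": 0.45},
  {"tx": 0,"ty": 0,"tz": 0.4,"turn": 0,"grip": 0.45},
  {"tx": 0,"ty": 0,"tz": 0.2,"turn": 0,"grip": 0.45},
  {"tx": 0,"ty": 0,"tz": 0,"turn": 0,"grip": 0.45},
  {"tx": 0,"ty": 0,"tz": 0.06,"turn": 0,"grip": 0.45},
  {"tx": 0,"ty": 0,"tz": 0,"turn": 0,"grip": 0.45},
])

```text
time: 19.9
position: [0.6231, 0.0066, 0.0691]
tool_rot: [-3.082, 0.607, -0.001]
ft_force: [-0.0, 1.1, -0.8]
grip_width: 0.54
grip_force: 30.0
```

Emit:
send_rows([
  {"tx": 0,"ty": 0,"tz": 0.04,"turn": 0,"grip": 0.45},
  {"tx": 0,"ty": 0,"tz": 0,"turn": 0,"grip": 0.45},
  {"tx": 0,"ty": 0,"tz": 0,"turn": 0,"grip": 0.45},
])

```text
time: 20.27
position: [0.6228, 0.0066, 0.0663]
tool_rot: [-3.082, 0.607, -0.0]
ft_force: [-0.3, -0.4, -0.3]
grip_width: 0.541
grip_force: 30.0
```

Emit:
send_rows([
  {"tx": 0,"ty": 0,"tz": 0.03,"turn": 0,"grip": 0.45},
  {"tx": 0,"ty": 0,"tz": 0,"turn": 0,"grip": 0.45},
  {"tx": 0,"ty": 0,"tz": 0,"turn": 0,"grip": 0.45},
])

```text
time: 20.65
position: [0.6229, 0.0066, 0.0661]
tool_rot: [-3.081, 0.607, 0.0]
ft_force: [-4.6, 1.1, 10.6]
grip_width: 0.541
grip_force: 30.0
```

Emit:
send_rows([
  {"tx": 0,"ty": 0,"tz": -0.03,"turn": 0,"grip": 0.72},
  {"tx": 0,"ty": 0,"tz": 0,"turn": 0,"grip": 0.72},
  {"tx": 0,"ty": 0,"tz": 0,"turn": 0,"grip": 0.72},
  {"tx": 0,"ty": 0,"tz": -0.4,"turn": 0,"grip": 0.72},
  {"tx": 0,"ty": 0,"tz": -0.8,"turn": 0,"grip": 0.72},
  {"tx": -0.7,"ty": 0,"tz": -0.8,"turn": 0,"grip": 0.5},
  {"tx": -0.9,"ty": 0,"tz": 0,"turn": 0,"grip": 0.5},
  {"tx": 0,"ty": 0,"tz": 0,"turn": 0,"grip": 0.5},
  {"tx": 0,"ty": 0,"tz": 0,"turn": 0,"grip": 0.5},
])

```text
time: 21.78
position: [0.5349, 0.0433, 0.1854]
tool_rot: [-3.082, 0.605, -0.001]
ft_force: [0.4, -0.3, -0.1]
grip_width: 0.507
grip_force: 0.0
```

```bash
python3 - <<'E'
from fc import *
import pickle
s=ctrl.get_state();im=ctrl.get_image("wrist");P=(s["position"],s["tool_rot"]);pickle.dump((s,im),open("w8.pkl","wb"))
print(s["position"],yaw(s["tool_rot"]))
th=np.radians(-22);ux=np.array([np.cos(th),np.sin(th)]);uy=np.array([-ux[1],ux[0]])
o=np.array([.612,.0142]) # vise origin as this wrist yaw sees it
m,X,Y=findcase(im,P,(.623,.0067),.062)
hsv=cv2.cvtColor(m,cv2.COLOR_RGB2HSV)
dk=(hsv[...,2]<45).astype(np.uint8);n,l,st,ce=cv2.connectedComponentsWithStats(dk)
for i in np.argsort(-st[1:,4])[:4]+1:
    p=np.array([X[0,0]+ce[i][0]*.0006,Y[0,0]+ce[i][1]*.0006]);print("dark",st[i],p.round(4),((p-o)@ux).round(4),((p-o)@uy).round(4))
h=cv2.cvtColor(im["pixels"],cv2.COLOR_RGB2HSV)
n,l,st,ce=cv2.connectedComponentsWithStats(((h[...,1]<45)&(h[...,2]>165)).astype(np.uint8))
for i in range(1,n):
    if st[i,4]>80:
        ys,xs=np.where(l==i);b=cv2.boxPoints(cv2.minAreaRect(np.c_[xs,ys].astype(np.float32)))
        q=np.array([atz(im,*p,.078,P)[:2] for p in b])-o
        if np.abs(q).max()<.1:print("white",st[i],np.c_[q@ux,q@uy].round(4).tolist())
sc=ctrl.get_image("scene");tp=ctrl.get_image("top")
c=lambda p,u,v,w,hh:cv2.resize(p[v:v+hh,u:u+w],(400,300),interpolation=cv2.INTER_CUBIC)
save("w8.png",np.vstack([np.hstack([c(im["pixels"],200,60,160,120),c(sc["pixels"],280,180,100,75)]),np.hstack([cv2.resize(m[::-1],(400,400))[50:350],c(im["pixels"],0,0,560,420)])]))
E
```

```text
[0.53493368 0.0432593  0.18537016] -112.21673896197422
dark [  33   36   51   51 1582] [0.6219 0.0071] 0.0118 -0.0029
white [318  52  11   9  81] [[0.046, -0.0308], [0.0463, -0.0387], [0.0396, -0.0387], [0.0394, -0.0308]]
white [246  55  66   6 266] [[0.0432, 0.0254], [0.0446, -0.0253], [0.0408, -0.0254], [0.0395, 0.0253]]
white [254  73  58  46 567] [[0.0287, 0.0191], [0.0286, -0.0252], [-0.0073, -0.0252], [-0.0072, 0.0193]]
white [248 135  66  20 680] [[-0.0215, 0.0244], [-0.0206, -0.0268], [-0.0353, -0.0273], [-0.0363, 0.0243]]
white [280 193   9  27 214] [[-0.0675, -0.0007], [-0.0675, -0.0072], [-0.0894, -0.0072], [-0.0894, -0.0006]]
```

View pics/w8.png

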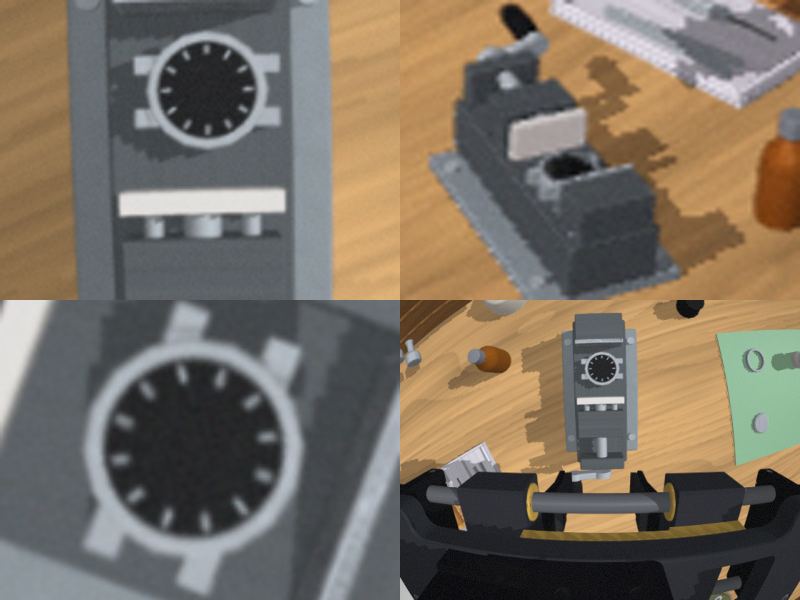

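The case lies face up between the jaws, lugs along y, ~2 mm off the middle (dial (207,90) vs pad centre 203). Now the crank: going above the knob.

Emit:
send_rows([
  {"tx": -0.5,"ty": -0.28,"tz": 0,"turn": 0,"grip": 0.45},
  {"tx": -0.47,"ty": -0.28,"tz": 0,"turn": 0,"grip": 0.45},
  {"tx": 0,"ty": 0,"tz": 0.5,"turn": 0,"grip": 0.45},
  {"tx": 0,"ty": 0,"tz": 0.5,"turn": 0,"grip": 0.45},
  {"tx": 0,"ty": 0,"tz": 0,"turn": 0,"grip": 0.45},
  {"tx": 0,"ty": 0,"tz": 0,"turn": 0,"grip": 0.45},
])

```text
time: 22.68
position: [0.4948, 0.0946, 0.1261]
tool_rot: [3.08, -0.611, 0.003]
ft_force: [0.5, -0.2, -0.2]
grip_width: 0.45
grip_force: 0.0
```

```bash
python3 - <<'E'
from h import *
s=ctrl.get_state()
print(s["position"],yaw(s["tool_rot"]),s["joint_positions"].round(2),delta(s,(.4933,.0961,.080),-112))
E
```

```text
[0.49477773 0.09457111 0.12606252] -112.42216959269616 [-1.32  0.18  1.17  1.98 -0.18  1.1  -2.03] (array([-0.03, -0.01,  0.77]), np.float64(-0.05277119908701877))
```

Emit:
send_rows([
  {"tx": -0.03,"ty": -0.01,"tz": 0.3,"turn": -0.05,"grip": 0.45},
  {"tx": 0,"ty": 0,"tz": 0.4,"turn": 0,"grip": 0.45},
  {"tx": 0,"ty": 0,"tz": 0.07,"turn": 0,"grip": 0.45},
  {"tx": 0,"ty": 0,"tz": 0,"turn": 0,"grip": 0.45},
  {"tx": 0,"ty": 0,"tz": 0,"turn": 0,"grip": 0.1},
  {"tx": 0,"ty": 0,"tz": 0,"turn": 0,"grip": 0.1},
  {"tx": 0,"ty": 0,"tz": 0,"turn": 0,"grip": 0.1},
  {"tx": 0,"ty": 0,"tz": 0,"turn": 0,"grip": 0.1},
  {"tx": 0,"ty": 0,"tz": 0,"turn": 0,"grip": 0.1},
], newtons=30)

```text
time: 23.8
position: [0.4915, 0.0951, 0.0789]
tool_rot: [3.082, -0.597, -0.001]
ft_force: [-2.3, -4.9, 0.7]
grip_width: 0.181
grip_force: 30.0
```

```bash
cat > crank.py <<'E'
from h import *
th=np.radians(-22);ux=np.array([np.cos(th),np.sin(th)]);uy=np.array([-ux[1],ux[0]]);o=np.array([.612,.0138])
s=ctrl.get_state();d=s["position"][:2]-o
vy,vz=d@uy*1e3,(s["position"][2])*1e3
print("vise x,y,z",(d@ux*1e3).round(1),vy.round(1),vz.round(1),"ang",np.arctan2(-vy,vz-68)+2*np.pi,"r",np.hypot(vy,vz-68))
print(yaw(s["tool_rot"]),s["grip_width"],s["grip_force"],s["ft_force"].round(1),s["joint_positions"].round(2))
E
python3 crank.py
```

```text
vise x,y,z -142.2 30.2 78.9 ang 5.059011187729415 r 32.111824140470674
-111.92077614397124 0.18141975714401015 30.015888176858425 [-2.3 -4.9  0.7] [-1.25  0.27  1.12  2.02 -0.28  1.02 -1.94]
```

```bash
python3 - <<'E'
import numpy as np
a=5.06+np.arange(18)*np.pi/8
y=np.sin(a)*34/60;z=-np.cos(a)*34/60
Y=0;Z=0
for k in range(17):
    dy=round(y[k+1]-y[0]-Y,2);dz=round(z[k+1]-z[0]-Z,2);Y+=dy;Z+=dz;print(k,round(a[k+1],2),dy,dz)
E
```

```text
0 5.45 0.11 -0.19
1 5.85 0.18 -0.13
2 6.24 0.22 -0.05
3 6.63 0.22 0.03
4 7.02 0.19 0.11
5 7.42 0.13 0.18
6 7.81 0.05 0.22
7 8.2 -0.03 0.22
8 8.59 -0.12 0.19
9 8.99 -0.18 0.13
10 9.38 -0.21 0.05
11 9.77 -0.22 -0.03
12 10.17 -0.19 -0.12
13 10.56 -0.13 -0.18
14 10.95 -0.05 -0.21
15 11.34 0.03 -0.22
16 11.74 0.11 -0.19
```

Emit:
send_rows([
  {"tx": 0,"ty": 0.11,"tz": -0.19,"turn": 0,"grip": 0.1},
  {"tx": 0,"ty": 0.18,"tz": -0.13,"turn": 0,"grip": 0.1},
  {"tx": 0,"ty": 0.22,"tz": -0.05,"turn": 0,"grip": 0.1},
  {"tx": 0,"ty": 0.22,"tz": 0.03,"turn": 0,"grip": 0.1},
  {"tx": 0,"ty": 0,"tz": 0,"turn": 0,"grip": 0.1},
])

```text
time: 24.42
position: [0.4778, 0.0584, 0.1036]
tool_rot: [-3.079, 0.594, -0.0]
ft_force: [-10.2, 0.7, 34.3]
grip_width: 0.185
grip_force: 30.1
```

```bash
python3 crank.py
```

```text
vise x,y,z -141.2 -9.0 103.6 ang 6.530148640148868 r 36.67045143641357
-111.8303069523598 0.1848918016755811 30.061244443058968 [-10.2   0.7  34.3] [-1.27  0.13  1.17  2.05 -0.14  1.05 -1.98]
```

Emit:
send_rows([
  {"tx": 0,"ty": 0.12,"tz": 0,"turn": 0,"grip": 0.1},
  {"tx": 0,"ty": 0.17,"tz": 0.14,"turn": 0,"grip": 0.1},
  {"tx": 0,"ty": 0.1,"tz": 0.2,"turn": 0,"grip": 0.1},
  {"tx": 0,"ty": 0.02,"tz": 0.22,"turn": 0,"grip": 0.1},
  {"tx": 0,"ty": 0,"tz": 0,"turn": 0,"grip": 0.1},
])

```text
time: 25.05
position: [0.4677, 0.0324, 0.0658]
tool_rot: [3.083, -0.597, 0.005]
ft_force: [4.0, -3.5, -4.2]
grip_width: 0.187
grip_force: 30.1
```

```bash
python3 crank.py
```

```text
vise x,y,z -140.7 -36.8 65.8 ang 7.912914142107498 r 36.83430384310599
-111.92750954012115 0.18691008428258643 30.067446436733007 [ 4.  -3.5 -4.2] [-1.2   0.18  1.16  2.11 -0.2   0.96 -1.89]
```

Emit:
send_rows([
  {"tx": 0,"ty": -0.07,"tz": 0.21,"turn": 0,"grip": 0.1},
  {"tx": 0,"ty": -0.14,"tz": 0.17,"turn": 0,"grip": 0.1},
  {"tx": 0,"ty": -0.2,"tz": 0.1,"turn": 0,"grip": 0.1},
  {"tx": 0,"ty": -0.22,"tz": 0.01,"turn": 0,"grip": 0.1},
  {"tx": 0,"ty": -0.21,"tz": -0.07,"turn": 0,"grip": 0.1},
  {"tx": 0,"ty": -0.17,"tz": -0.14,"turn": 0,"grip": 0.1},
  {"tx": 0,"ty": 0,"tz": 0,"turn": 0,"grip": 0.1},
])

```text
time: 25.92
position: [0.4893, 0.0888, 0.0498]
tool_rot: [3.082, -0.595, -0.001]
ft_force: [-1.9, -6.2, 8.1]
grip_width: 0.182
grip_force: 30.0
```

```bash
python3 crank.py
```

```text
vise x,y,z -141.9 23.6 49.8 ang 4.056042590592599 r 29.745231053071755
-111.85587698654372 0.18180533709873906 30.042499098926783 [-1.9 -6.2  8.1] [-1.18  0.31  1.07  2.05 -0.32  0.96 -1.9 ]
```

Emit:
send_rows([
  {"tx": 0,"ty": -0.1,"tz": -0.2,"turn": 0,"grip": 0.1},
  {"tx": 0,"ty": -0.02,"tz": -0.22,"turn": 0,"grip": 0.1},
  {"tx": 0,"ty": 0.07,"tz": -0.21,"turn": 0,"grip": 0.1},
  {"tx": 0,"ty": 0.06,"tz": -0.09,"turn": 0,"grip": 0.1},
  {"tx": 0,"ty": 0,"tz": 0,"turn": 0,"grip": 0.1},
  {"tx": 0,"ty": 0,"tz": 0,"turn": 0,"grip": 0.1},
])

```text
time: 26.68
position: [0.4892, 0.0888, 0.0923]
tool_rot: [3.084, -0.596, 0.001]
ft_force: [2.7, -4.4, -1.8]
grip_width: 0.184
grip_force: 30.1
```

```bash
sed -i 's/^vy,vz.*/&\nvy+=2.7;vz-=2.2/' crank.py; python3 crank.py
```

```text
vise x,y,z -142.0 26.2 90.1 ang 5.413646450111756 r 34.32148133578959
-111.8814223255256 0.18414269341341896 30.058019142597914 [ 2.7 -4.4 -1.8] [-1.25  0.22  1.13  2.02 -0.23  1.04 -1.97]
```

Emit:
send_rows([
  {"tx": 0,"ty": 0,"tz": 0,"turn": 0,"grip": 0.45},
  {"tx": 0,"ty": 0,"tz": 0,"turn": 0,"grip": 0.45},
  {"tx": 0,"ty": 0,"tz": 0,"turn": 0,"grip": 0.45},
  {"tx": 0,"ty": 0,"tz": -0.4,"turn": 0,"grip": 0.45},
  {"tx": 0,"ty": 0,"tz": -0.8,"turn": 0,"grip": 0.45},
  {"tx": 0.5,"ty": 0.4,"tz": -0.4,"turn": 0,"grip": 0.45},
  {"tx": 0.3,"ty": 0.1,"tz": 0,"turn": 0,"grip": 0.45},
  {"tx": 0,"ty": 0,"tz": 0,"turn": 0,"grip": 0.45},
  {"tx": 0,"ty": 0,"tz": 0,"turn": 0,"grip": 0.45},
])

```text
time: 27.8
position: [0.5215, 0.0442, 0.1876]
tool_rot: [3.084, -0.596, -0.002]
ft_force: [-0.7, 0.6, 0.4]
grip_width: 0.449
grip_force: 0.0
```

```bash
cat > chk.py <<'E'
from fc import *
import pickle
th=np.radians(-22);ux=np.array([np.cos(th),np.sin(th)]);uy=np.array([-ux[1],ux[0]]);o=np.array([.612,.0142])
def rep(s,im):
    P=(s["position"],s["tool_rot"]);print(s["position"].round(4))
    m,X,Y=findcase(im,P,(.628,.005),.062)
    n,l,st,ce=cv2.connectedComponentsWithStats((cv2.cvtColor(m,cv2.COLOR_RGB2HSV)[...,2]<45).astype(np.uint8))
    for i in np.argsort(-st[1:,4])[:2]+1:
        p=np.array([X[0,0]+ce[i][0]*.0006,Y[0,0]+ce[i][1]*.0006])-o;print("dark",st[i],(p@ux).round(4),(p@uy).round(4))
    h=cv2.cvtColor(im["pixels"],cv2.COLOR_RGB2HSV)
    n,l,st,ce=cv2.connectedComponentsWithStats(((h[...,1]<45)&(h[...,2]>165)).astype(np.uint8))
    for i in range(1,n):
        if st[i,4]>80:
            ys,xs=np.where(l==i);b=cv2.boxPoints(cv2.minAreaRect(np.c_[xs,ys].astype(np.float32)))
            q=np.array([atz(im,*p,.078,P)[:2] for p in b])-o
            if np.abs(q).max()<.1:print("white",st[i],np.c_[q@ux,q@uy].round(4).tolist())
    # lug check: sample map in vise axes at z=.06
    g=np.arange(-.028,.0281,.002);hsv=cv2.cvtColor(findcase(im,P,(.628,.005),.060)[0],cv2.COLOR_RGB2HSV)
    X,Y=findcase(im,P,(.628,.005),.060)[1:]
    for a in np.arange(-.008,.046,.002):
        r=""
        for b in g:
            p=o+a*ux+b*uy;j=int(round((p[0]-X[0,0])/.0006));k=int(round((p[1]-Y[0,0])/.0006))
            r+="?" if not(0<=j<121 and 0<=k<121) else " .:-=+*#%@"[int(hsv[k,j,2])*10//256]
        print("%5.0f"%(a*1e3),r)
s=ctrl.get_state();im=ctrl.get_image("wrist");rep(s,im)
E
python3 chk.py
```

```text
[0.5215 0.0442 0.1876]
dark [  37   34   52   51 1572] 0.0199 -0.0024
dark [109  80   1   1   1] 0.041 0.0196
white [ 242   53   66   50 1050] [[0.0319, 0.0259], [0.0327, -0.0253], [-0.0066, -0.0261], [-0.0076, 0.025]]
white [274 145  11  60 477] [[-0.0421, 0.0004], [-0.0418, -0.0065], [-0.0901, -0.0085], [-0.0904, -0.0013]]
   -8 -=---*+-:---:---:----=+=-==??
   -6 ++++***+***+#***%##*%###%%%%?
   -4 #%%%%%%%%%%%%%%%%%%%%%%%%%%%?
   -2 *%%%%%%%%%%%%%%%%%%%%%%%%%%%+
    0 *%%%%%%%%%%%%%%%%%%%%%%%%%%%+
    2 +##+**#+*#%###%##*=--==-----=
    4 =------+##+-=-:+*#*=:::::::--
    6 ------##*-...+...=##+----:-::
    8 -+**++#=.+:..=..+.-#*++#*=:::
   10 =#####+..:......-..-#**##-:::
   12 =#####::...........-=#**#-:::
   14 ==+*#=:+..........=-.#*--::::
   16 ---+#:...............*#-::::-
   18 -==+#:...............+#-:::::
   20 --=#*-+:...........-*-#-::-:-
   22 --=*#::..............=#-::::-
   24 ---=#:...............+#---:::
   26 -+**#*.=..........-::#*##=:::
   28 -*###*--...........:-#*##=::-
   30 -*####+...:.....:..:*#*##=::-
   32 -=++**#=.=-..=..+.-*#--==::::
   34 -----=*#=-...+...-+#=::::::::
   36 -------=#*=:.::-=++-::::::-::
   38 ----::::-=++++++=-::..::.::--
   40 ---::::::::-:--::::.::.::.:-:
   42 --::::::::::-::...........:.-
   44 -=-====*+++*+++*#**###+******
```

```bash
python3 -c "
from bench import ctrl
print(ctrl.close_job())"
```

```text
the job is handed in; nothing more can be done
None
```

The job is handed in, with about 28 of the 72 s used. The knife lies flat in the cork-lined compartment. The watch case is face up between the jaws with its lugs out the two open sides, about 2 mm off midway. The crank is at about 11.7 rad, which by calculation presses the white face in about 4.7 mm (roughly 17 N).

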